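Close and latch the sliding-lid sample box

TASK

Close up the sample box: with the fingertips push its sliding lid fully home, and only then push the small swing bar round until it lies straight across the front edge of the lid. Nothing is to be picked up: the box stays where it stands on the table, and so do the paste jar and the two mounted samples beside it.

Things in the scene. Friction and masses are not known exactly. Their poses are not given: they have to be found in the camera images.
- sample_box: Loose aluminium box, about 1.6 kg, 150 mm along x, 140 along y, 59 high; origin at the centre of its underside, z up. Its front end, roughly towards the robot, is -x: a low wall 45 mm high, outer face at x = -75 mm. Side rails 18 mm wide, 59 high, guide the lid. Three samples inside belong to it. Over about 10 N of push along the table makes the box slide.
- lid (a joint): Travel of the lid in m: 0 = fully home, up to 0.1 = slid out; it starts 0.04 to 0.09 out and slides along the box's x axis, growing towards the box's -x. Friction about 2.5 N; it stays where it is left and stops hard at 0.
- lid_edge (a point): Middle of the lid's front (-x) edge, 50 mm above the table: the face to push towards the box's +x. The lid is a flat black plate without knob, 146 mm long, 100 wide, 8 thick, underside 46 and top 54 mm above the table. When home, the edge stands 2 mm proud of the front wall's outer face (box x = -77 mm, y = 0).
- bar (a joint): Angle of the swing bar in rad: 0 = straight across in front of the lid's edge (pointing along the box's +y), 1.57 = pointing straight out of the front (box's -x), larger = turned further outwards. It starts at 1.4 to 1.8. It takes about 1 N at 40 mm from the pivot, stays where it is left and stops hard at 0.
- bar_pivot (a point): Upright axis of the swing bar, fixed to the box on a small ear at its front right corner (box x = -84 mm, y = -66 mm), 50 mm above the table, at the bar's mid-height. The 20 mm square ear lies under the bar, 37 to 43 mm above the table.
- bar_tip (a point): Free end of the dark steel swing bar, 62 mm from the pivot. The bar is 9 mm wide and 12 mm high (44 to 56 mm above the table) and swings level round the pivot.
- paste_jar: Round white plastic jar with a blue cap, 52 mm across and 52 mm high, loose on the table beside the box; origin at the centre of its underside. Leave it where it is.
- sample_a: Brown mounted sample, a disc 30 mm across and 19 mm high, loose on the table beside the box; origin at the centre of its underside. Leave it where it is.
- sample_b: Green mounted sample, a disc 32 mm across and 21 mm high, loose on the table beside the box; origin at the centre of its underside. Leave it where it is.
- microscope: Tall white microscope, fixed to the left of the box; origin at table height in the middle of its foot. Foot, knobs, stage and eyepieces lie within x 0.43 to 1.02 m, y -0.18 to +0.13 m, up to 0.5 m high; a black computer tower, 0.39 m high, fills x 0.55 to 0.99, y 0.23 to 0.42 m. Swing the arm past both drawn in close to its base.

How it is judged:
By the outcome, as a careful person would: the job done as asked, in the order asked, and still so for the second after the job is handed in, with the robot touching nothing.
It also fails if it takes over 53 s, if anything falls off the work surface, if the arm or the gripper's body presses on something with over 40 N, if the wrist force passes 120 N, or if a joint passes its speed limit or range.

ROBOT

A 7-joint arm with a two-finger parallel gripper is mounted at the origin on a cart in front of the work surface, level with it; the furniture and walls round the work are solid. World frame = base frame: x ahead of the robot, y to its left, z up, the work surface at z = 0. Lengths are in m, angles in rad, forces in N, time in s.
With the tool pointing down it reaches from about 0.4 to 0.925 m from the base axis. Payload 4.1 kg.
Tool frame: the origin (TCP) lies at the centre of the arm's flange, where the gripper is bolted on; the fingertips stand 173 mm ahead of it and the grasp point (between the pads) lies 155 mm ahead of it; z points along the fingers, y is the line along which they close (so a half turn about z gives the same grasp; the last joint's range is limited). The gripper opens to 85 mm and grips with 20 to 120 N. Pads are 22 mm wide; open, the fingers measure 114 mm over their backs; the gripper's body (76 mm by 85 mm) begins 54 mm behind the grasp point. The pads swing forward as they close: fully open they stand 13 mm farther back than shut.
Start: joints at [1.247, 0.398, 0.045, 1.537, -0.019, 1.207, -0.051], TCP at [0.145, -0.634, 0.405] pointing down, gripper open.
Joint ranges: [-2.82, 2.82], [-0.49, 2.23], [-1.37, 1.46], [0, 2.46], [-1.36, 4.5], [0.23, 2], [-2.94, 2.94]. Speed limits (rad/s): [2.57, 2.57, 3.14, 3.14, 3.14, 3.14, 3.14].

INTERFACE

Orientations are given as [roll, pitch, yaw] about the fixed x, y, z axes, in that order (R = Rz(yaw) Ry(pitch) Rx(roll)).
In Python, from rig import manip gives the robot as it stands.
- The arm moves only by the shell command python3 inch.py [OPENING], which reads ROWS from standard input. ROWS is a JSON list of rows, 1 to 20 of them, each written [[dx, dy, dz], [rx, ry, rz]]: dx, dy, dz in a scale on which 1.0 is 0.4 m, then a rotation vector rx, ry, rz in parts of the range, where 1.0 means pi/2 rad; each row is the pose to reach, as a shift and turn from the pose commanded when the command began, along the tool's axes at that moment; what a row does not reach only later rows make up. A row lasts 1/10 s, in which the tool goes at most 0.05 m and 0.15 rad, less where a joint would pass 70% of its speed; a pose out of reach is approached as far as the arm can. OPENING is the finger opening in m, set as the command begins (- or left out keeps the last). The fingers move at their own pace and stop on an object; the grip force is fixed at half the most. Time passes only in rows, so rows that do not move let the fingers close. It prints the time, the measured TCP pose, the force, the opening and the grip force at its end. Input that does not fit is refused with a message, and nothing moves.
- manip.state(): the state, without advancing time (a new reading comes with each control period).
- manip.camera(name): name is "scene" or "top" or "wrist"; returns the picture (400x640x3 uint8, red, green, blue); there is no depth.
- manip.camera_model(name): a dict with "K" (3x3 intrinsics, pixels), "rvec" (rotation vector, rad) and "tvec" (3), from world to camera coordinates, as OpenCV has them. Camera axes: x right, y down, z forward; pixel columns grow to the right and rows downward; lengths in m; the calibration is good to about 2 mm. A picture is of the moment at which its call begins: read the wrist's pose just before it. camera_model takes no time and is no camera call; for the wrist camera it gives the pose at the moment of the call.
- manip.finish_job(): hands the job in; it is judged then, once.
The state is a dict: "time_s": time; "joints": joint angles; "qvel": joint speeds; "tau": joint torques, N m; "tcp_pos": TCP position; "orientation": TCP orientation; "wrist_force": force on the tool from outside, world axes, zero at the start; "ft_torque": the same for the moment, N m; "gripper_width": finger opening in m; "finger_force": force on a finger pad.
Only numpy, scipy, OpenCV 4.12 (cv2) and the standard library are available. Lean on these libraries where they do the work, as an engineer would, in place of code of your own. Each camera call takes 0.05 s, during which the arm holds its last target. There are 200 camera calls.

## Working session

There is one attempt and no reset: what is moved stays moved. The work goes in short steps, Python scripts to look and compute and a shell command to move; the robot and the scene stay as the last step left them, time stands still between calls to the robot, and variables do not carry over. Pictures are saved under pics/ and viewed, at most 10 in all, crops included, and the job is handed in when it is done.

```bash
mkdir -p pics; ls; python3 - <<'E'
from rig import manip
import cv2
s=manip.state();print(s)
for n in("scene","top"):
    cv2.imwrite(f"pics/{n}0.png",manip.camera(n)[:,:,::-1]);m=manip.camera_model(n)
    print(n,m)
E
```

```text
inch.py
pics
rig.py
{'time_s': 0.0, 'joints': array([ 1.24701791,  0.39921083,  0.04503881,  1.53785886, -0.01866996,
        1.20688255, -0.05069653]), 'qvel': array([ 5.04453022e-04, -3.03274961e-04, -7.51412582e-05,  9.93384973e-04,
       -1.17496518e-03, -1.18624167e-03,  1.25874912e-03]), 'tau': array([ 2.86768263e-04, -4.75120962e+01,  1.36495180e+00, -2.54214746e+01,
        1.15397834e-02,  9.30879323e-03,  9.65443832e-06]), 'tcp_pos': array([ 0.14485327, -0.63336328,  0.40366047]), 'orientation': array([-3.13966085e+00,  1.65032237e-04,  2.24900663e-01]), 'wrist_force': array([-0.36641983,  0.52236878, -0.18898   ]), 'ft_torque': array([ 0.01091893, -0.04942465, -0.03288321]), 'finger_force': 0.0, 'gripper_width': 0.08572942210847354}
scene {'K': array([[415.30013805,   0.        , 317.78742158],
       [  0.        , 415.30013805, 193.28011965],
       [  0.        ,   0.        ,   1.        ]]), 'rvec': array([ 1.07096927, -2.22894381,  1.18503375]), 'tvec': array([0.19428613, 0.43477388, 0.35497866])}
top {'K': array([[444.07305201,   0.        , 323.60455785],
       [  0.        , 444.07305201, 194.51446231],
       [  0.        ,   0.        ,   1.        ]]), 'rvec': array([ 2.14511784, -2.15494318,  0.11057721]), 'tvec': array([-0.2400302 ,  0.63859346,  1.01151193])}
```

View pics/top0.png

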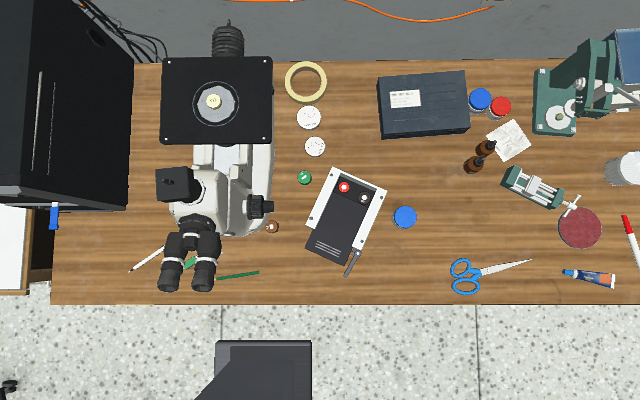

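View pics/scene0.png

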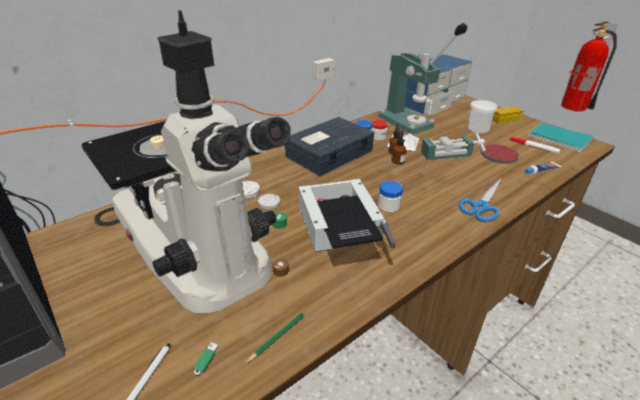

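The top view shows the box near px (345,215) with its lid front at about (328,258), the bar at (352,262), the jar at (404,217), green at (304,177) and brown at (272,227). I'll enlarge it.

```bash
python3 - <<'E'
import cv2
i=cv2.imread("pics/top0.png")[155:290,260:425]
cv2.imwrite("pics/topc.png",cv2.resize(i,None,fx=4.4,fy=4.4,interpolation=cv2.INTER_CUBIC))
E
```

```text
(no output)
```

View pics/topc.png

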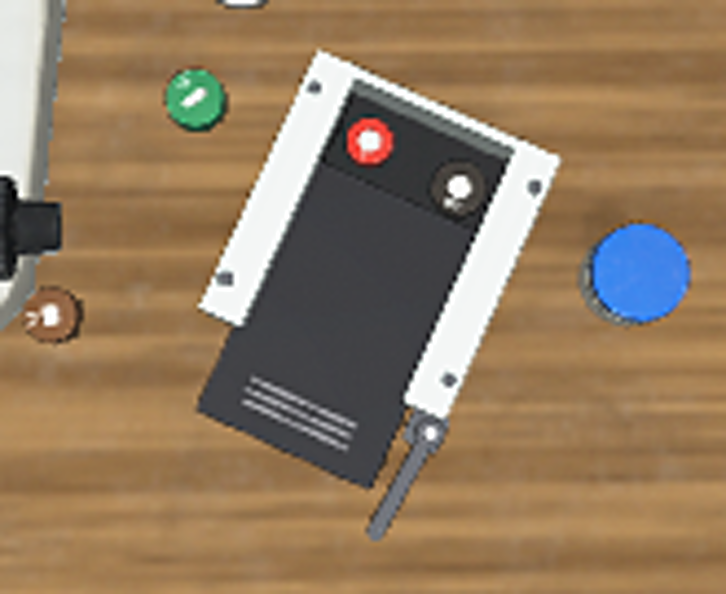

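The crop shows the rail corners at (320,50), (560,157), (200,307) and (448,415), and the lid's front corners at (197,410) and (373,488). The bar pivot is at (429,432) and its tip at (376,535).

```bash
cat > h.py <<'E'
from rig import manip
import numpy as np,cv2
from scipy.optimize import least_squares
from scipy.spatial.transform import Rotation as R
def ray(px,z,m):
    Rm=cv2.Rodrigues(m["rvec"])[0];c=-Rm.T@m["tvec"]
    d=Rm.T@np.linalg.inv(m["K"])@[px[0],px[1],1]
    return c+d*(z-c[2])/d[2]
def w2b(p,b):
    c,s=np.cos(b[2]),np.sin(b[2]);d=np.array(p[:2])-b[:2];return np.array([c*d[0]+s*d[1],-s*d[0]+c*d[1]])
def b2w(p,b):
    c,s=np.cos(b[2]),np.sin(b[2]);return np.array([b[0]+c*p[0]-s*p[1],b[1]+s*p[0]+c*p[1]])
E
python3 - <<'E'
from h import *
m=manip.camera_model("top")
f=lambda u,v:(260+(u+.5)/4.4-.5,155+(v+.5)/4.4-.5)
P=[(320,50,.059,75,70),(560,157,.059,75,-70),(200,307,.059,-75,70),(448,415,.059,-75,-70),(429,432,.056,-84,-66)]
W=[ray(f(u,v),z,m)[:2] for u,v,z,_,_ in P]
B=[(x/1e3,y/1e3) for *_,x,y in P]
g=lambda b:np.ravel([b2w(q,b)-w for q,w in zip(B,W)])
r=least_squares(g,[.6,-.3,0]);b=r.x;print("box",b.round(4),"res mm",(1e3*r.fun).round(1))
for n,u,v,z in [("lidL",197,410,.054),("lidR",373,488,.054),("tip",376,535,.056),("jar",640,273,.052),("a",52,314,.019),("b",195,99,.021)]:
    w=ray(f(u,v),z,m);print(n,w.round(4),w2b(w,b).round(4))
print("edge home",b2w((-.077,0),b))
E
python3 -c "
from h import *
print(manip.camera_model('wrist'))"
cat >> h.py <<'E'
BOX=np.array([.6052,-.2954,-.43])
def delta(bx,by,z,yaw=BOX[2],show=True):
    s=manip.state();T=R.from_euler("xyz",s["orientation"])
    t=np.r_[b2w((bx,by),BOX),z]
    d=T.inv().apply(t-s["tcp_pos"]);rv=(T.inv()*R.from_euler("xyz",[np.pi,0,yaw])).as_rotvec()
    print("tgt",t.round(4),"shift",d.round(4),"rot",rv.round(4))
def here():
    s=manip.state();f=s["wrist_force"];print("box xy",w2b(s["tcp_pos"],BOX).round(4),"z",s["tcp_pos"][2].round(4),"rpy",s["orientation"].round(3),"F box",R.from_euler("z",-BOX[2]).apply(f).round(2),"t",s["time_s"],"j",s["joints"].round(2))
E
python3 -c "
from h import *
delta(-.165,0,.34)"
```

```text
tgt [ 0.4552 -0.2266  0.34  ] shift [ 0.3933 -0.3272  0.0643] rot [-0.0016  0.0007  0.6549]
```

The rows are not in the units I measure in: shifts go in shares of 0.4 m and turns go in shares of pi/2 rad. I convert before sending: 0.3933 m / 0.4 = 0.9833, -0.3272 m / 0.4 = -0.818, 0.6549 rad / 1.5708 = 0.4169.

```bash
echo '[[[0.9833,-0.818,0],[-0.001,0.0004,0.4169]],[[0.9833,-0.818,0],[-0.001,0.0004,0.4169]],[[0.9833,-0.818,0],[-0.001,0.0004,0.4169]],[[0.9833,-0.818,0],[-0.001,0.0004,0.4169]],[[0.9833,-0.818,0],[-0.001,0.0004,0.4169]],[[0.9833,-0.818,0],[-0.001,0.0004,0.4169]],[[0.9833,-0.818,0],[-0.001,0.0004,0.4169]],[[0.9833,-0.818,0.075],[-0.001,0.0004,0.4169]],[[0.9833,-0.818,0.1608],[-0.001,0.0004,0.4169]],[[0.9833,-0.818,0.1608],[-0.001,0.0004,0.4169]],[[0.9833,-0.818,0.1608],[-0.001,0.0004,0.4169]],[[0.9833,-0.818,0.1608],[-0.001,0.0004,0.4169]],[[0.9833,-0.818,0.1608],[-0.001,0.0004,0.4169]],[[0.9833,-0.818,0.1608],[-0.001,0.0004,0.4169]]]' | python3 inch.py 0
python3 - <<'E'
from h import *
here();delta(-.165,0,.209)
m=manip.camera_model("wrist");cv2.imwrite("pics/w1.png",manip.camera("wrist")[:,:,::-1])
E
```

```text
time_s: 1.5
tcp_pos: [0.4547, -0.2283, 0.3407]
orientation: [3.139, -0.002, -0.432]
wrist_force: [-0.1, 0.2, 0.4]
gripper_width: -0.0002
finger_force: 0.0
box xy [-0.1647 -0.0017] z 0.3407 rpy [ 3.139e+00 -2.000e-03 -4.320e-01] F box [-0.22  0.14  0.37] t 1.5 j [ 0.53  0.21 -0.17  1.94  0.04  0.99 -1.66]
tgt [ 0.4552 -0.2266  0.209 ] shift [-0.0005 -0.002   0.1317] rot [ 0.0022 -0.0015 -0.0023]
```

View pics/w1.png

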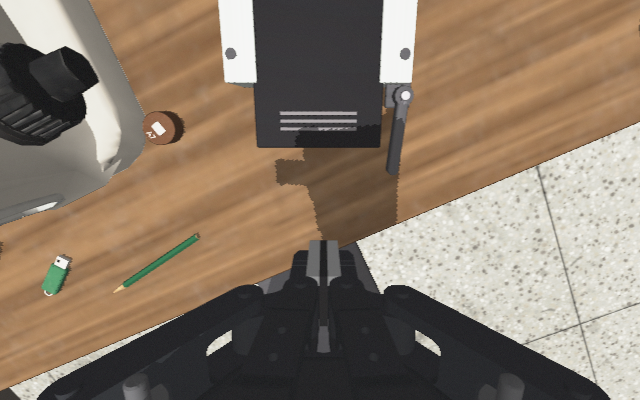

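The wrist view is square to the box. The lid's front edge runs from (257,147) to (381,147), the pivot is at (405,96), the bar tip at (393,170) and the fingertips at (324,240).

Scaled: 0.1317 m / 0.4 = 0.3293, 0.1 m / 0.4 = 0.25.

```bash
python3 - <<'E'
from h import *
m=manip.camera_model("wrist")
for n,u,v,z in [("lidL",257,147,.054),("lidR",381,147,.054),("railL",223,83,.059),("railR",416,83,.059),("piv",405,96,.056),("tip",392,173,.056),("ftip",324,241,.168)]:
    print(n,w2b(ray((u,v),z,m),BOX).round(4))
E
echo '[[[-0.0013,-0.005,0.125],[0,0,0]],[[-0.0013,-0.005,0.25],[0,0,0]],[[-0.0013,-0.005,0.3293],[0,0,0]],[[-0.0013,-0.005,0.3293],[0,0,0]],[[-0.0013,-0.005,0.3293],[0,0,0]],[[-0.0013,-0.005,0.3293],[0,0,0]]]' | python3 inch.py
python3 -c "
from h import *
here()"
```

```text
lidL [-0.1217  0.0518]
lidR [-0.122  -0.0483]
railL [-0.0734  0.0733]
railR [-0.0738 -0.0714]
piv [-0.083  -0.0645]
tip [-0.143 -0.058]
ftip [-0.154  -0.0017]
time_s: 2.15
tcp_pos: [0.4568, -0.2263, 0.211]
orientation: [3.14, -0.006, -0.431]
wrist_force: [0.4, -0.1, -0.3]
gripper_width: -0.0003
finger_force: 0.0
box xy [-0.1637  0.001 ] z 0.211 rpy [ 3.14  -0.006 -0.431] F box [ 0.38  0.06 -0.32] t 2.15 j [ 0.51  0.39 -0.16  2.05  0.1   0.7  -1.71]
```

Scaled: 0.064 m / 0.4 = 0.16, 0.062 m / 0.4 = 0.155.

```bash
echo '[[[0.03,0,0],[0,0,0]],[[0.06,0,0],[0,0,0]],[[0.075,0,0],[0,0,0]],[[0.09,0,0],[0,0,0]],[[0.105,0,0],[0,0,0]],[[0.12,0,0],[0,0,0]],[[0.135,0,0],[0,0,0]],[[0.145,0,0],[0,0,0]],[[0.155,0,0],[0,0,0]],[[0.16,0,0],[0,0,0]],[[0.16,0,0],[0,0,0]]]' | python3 inch.py
python3 -c "
from h import *
here();cv2.imwrite('pics/w2.png',manip.camera('wrist')[:,:,::-1])"
```

```text
time_s: 3.25
tcp_pos: [0.5142, -0.2521, 0.2086]
orientation: [3.14, -0.002, -0.43]
wrist_force: [-1.3, -0.6, 0.2]
gripper_width: 0.0001
finger_force: 0.5
box xy [-0.1008  0.0015] z 0.2086 rpy [ 3.14e+00 -2.00e-03 -4.30e-01] F box [-0.9  -1.06  0.25] t 3.25 j [ 0.5   0.49 -0.15  1.9   0.1   0.76 -1.71]
```

View pics/w2.png

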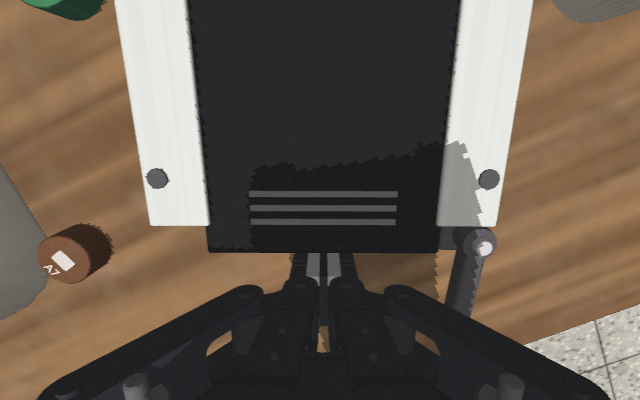

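The lid has moved. Its edge is at row 252 and the rail ends at row 225, so it's still a little out.

Scaled: 0.007 m / 0.4 = 0.0175, 0.006 m / 0.4 = 0.015.

```bash
python3 - <<'E'
from h import *
m=manip.camera_model("wrist")
for n,u,v,z in [("lidL",208,252,.054),("lidR",438,252,.054),("railL",150,226,.059),("railR",498,226,.059),("piv",484,248,.056)]:
    print(n,w2b(ray((u,v),z,m),BOX).round(4))
E
echo '[[[0.005,0,0],[0,0,0]],[[0.01,0,0],[0,0,0]],[[0.015,0,0],[0,0,0]],[[0.0175,0,0],[0,0,0]],[[0.0175,0,0],[0,0,0]]]' | python3 inch.py
python3 -c "
from h import *
here()"
```

```text
lidL [-0.0871  0.052 ]
lidR [-0.0872 -0.0472]
railL [-0.0732  0.0722]
railR [-0.0733 -0.0683]
piv [-0.0844 -0.0657]
time_s: 3.8
tcp_pos: [0.5205, -0.2549, 0.2087]
orientation: [3.14, -0.001, -0.43]
wrist_force: [-1.9, 1.1, -0.4]
gripper_width: 0.0002
finger_force: 0.9
box xy [-0.0939  0.0015] z 0.2087 rpy [ 3.14e+00 -1.00e-03 -4.30e-01] F box [-2.17  0.22 -0.4 ] t 3.8 j [ 0.5   0.49 -0.15  1.88  0.1   0.77 -1.71]
```

Scaled: 0.003 m / 0.4 = 0.0075, 0.002 m / 0.4 = 0.005.

```bash
echo '[[[0.0025,0,0],[0,0,0]],[[0.005,0,0],[0,0,0]],[[0.0075,0,0],[0,0,0]],[[0.0075,0,0],[0,0,0]]]' | python3 inch.py
python3 -c "
from h import *
here()"
for k in 1 ; do echo '[[[0.0013,0,0],[0,0,0]],[[0.0025,0,0],[0,0,0]],[[0.0025,0,0],[0,0,0]]]' | python3 inch.py; done; python3 -c "
from h import *
here()"
```

```text
time_s: 4.2
tcp_pos: [0.5232, -0.2561, 0.2087]
orientation: [3.14, -0.001, -0.43]
wrist_force: [-2.3, -0.0, -2.3]
gripper_width: 0.0002
finger_force: 1.0
box xy [-0.0909  0.0015] z 0.2087 rpy [ 3.14e+00 -1.00e-03 -4.30e-01] F box [-2.09 -0.97 -2.29] t 4.2 j [ 0.5   0.5  -0.15  1.87  0.1   0.78 -1.71]
time_s: 4.5
tcp_pos: [0.524, -0.2565, 0.2087]
orientation: [3.14, -0.001, -0.43]
wrist_force: [-2.1, 0.3, -0.9]
gripper_width: 0.0001
finger_force: 1.2
box xy [-0.0901  0.0015] z 0.2087 rpy [ 3.14e+00 -1.00e-03 -4.30e-01] F box [-2.02 -0.63 -0.87] t 4.5 j [ 0.5   0.5  -0.15  1.87  0.1   0.78 -1.71]
```

Scaled: 0.0005 m / 0.4 = 0.0013.

```bash
echo '[[[0.0013,0,0],[0,0,0]],[[0.0013,0,0],[0,0,0]]]' | python3 inch.py |grep wrist; echo '[[[0.0013,0,0],[0,0,0]],[[0.0013,0,0],[0,0,0]]]' | python3 inch.py|grep wrist;  python3 -c "
from h import *
here();cv2.imwrite('pics/w3.png',cv2.resize(manip.camera('wrist')[180:290,110:540,::-1],None,fx=1.8,fy=1.8,interpolation=cv2.INTER_CUBIC))"
```

```text
wrist_force: [-2.1, 0.3, -0.0]
wrist_force: [-2.2, 0.1, -1.4]
box xy [-0.089   0.0015] z 0.2087 rpy [ 3.14e+00 -1.00e-03 -4.30e-01] F box [-2.01 -0.84 -1.39] t 4.9 j [ 0.5   0.5  -0.15  1.87  0.1   0.78 -1.71]
```

View pics/w3.png

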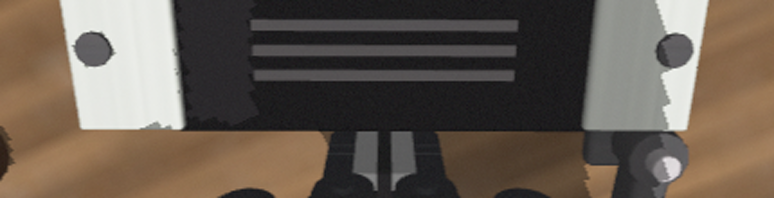

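The lid edge and the rail ends now both lie at row ~252, so it's nearly home.

Scaled: 0.0005 m / 0.4 = 0.0013.

```bash
python3 - <<'E'
from h import *
m=manip.camera_model("wrist")
print(w2b(ray((320,252),.054,m),BOX)[0]-w2b(ray((320,251.5),.059,m),BOX)[0])
E
for k in 1; do echo '[[[0.0013,0,0],[0,0,0]],[[0.0013,0,0],[0,0,0]]]' | python3 inch.py |grep wrist; echo '[[[0.0013,0,0],[0,0,0]],[[0.0013,0,0],[0,0,0]]]' | python3 inch.py|grep wrist; done; python3 -c "
from h import *
here()"
```

```text
-0.002634154654472018
wrist_force: [-3.0, 0.5, -1.1]
wrist_force: [-3.3, 0.6, -0.7]
box xy [-0.0881  0.0015] z 0.2088 rpy [ 3.14e+00 -1.00e-03 -4.30e-01] F box [-3.22 -0.84 -0.71] t 5.35 j [ 0.5   0.5  -0.15  1.87  0.1   0.78 -1.71]
```

Scaled: 0.0005 m / 0.4 = 0.0013.

```bash
echo '[[[0.0013,0,0],[0,0,0]],[[0.0013,0,0],[0,0,0]]]' | python3 inch.py |grep -E "wrist|tcp"; echo '[[[0.0013,0,0],[0,0,0]],[[0.0013,0,0],[0,0,0]]]' | python3 inch.py|grep -E "wrist|tcp";python3 -c "
from h import *
here()"
```

```text
tcp_pos: [0.5259, -0.2574, 0.2087]
wrist_force: [-4.6, 0.8, 0.2]
tcp_pos: [0.526, -0.2574, 0.2087]
wrist_force: [-6.2, 2.1, 2.2]
box xy [-0.0878  0.0015] z 0.2087 rpy [ 3.14e+00  1.00e-03 -4.30e-01] F box [-6.55 -0.65  2.21] t 5.75 j [ 0.5   0.5  -0.15  1.86  0.1   0.78 -1.71]
```

The force rises with no motion, so the lid is at its stop (TCP -0.0878 plus the 11 mm half finger gives -0.077, as it should). Next I back off, lift over the bar and come down on its right.

```bash
echo '[[[-0.05,0,0],[0,0,0]],[[-0.0925,0,-0.05],[0,0,0]],[[-0.0925,0,-0.15],[0,0,0]],[[-0.0925,0.125,-0.15],[0,0,0]],[[-0.0925,0.25,-0.15],[0,0,0]],[[-0.0925,0.27,-0.15],[0,0,0]],[[-0.0925,0.27,-0.15],[0,0,0]],[[-0.0925,0.27,-0.15],[0,0,0]]]' | python3 inch.py 
python3 - <<'E'
from h import *
here();delta(-.125,-.105,.213)
m=manip.camera_model("wrist");cv2.imwrite("pics/w4.png",manip.camera("wrist")[:,:,::-1])
for t in (1.5,1.3,1.1,.9,.7,.5,.3,.15,.05,0):
    u=np.array([-np.sin(t),np.cos(t)]);n=np.array([-np.cos(t),-np.sin(t)])
    c=np.array([-84,-66])+40*u+(4.5+11*np.cos(t)+14.5*np.sin(t))*n
    print(t,c.round(1),"tool shift",(c[0]+125).round(1),(-(c[1]+105)).round(1))
E
```

```text
time_s: 6.55
tcp_pos: [0.4494, -0.3395, 0.2693]
orientation: [3.141, -0.004, -0.429]
wrist_force: [0.7, 0.5, 0.1]
gripper_width: 0.0002
finger_force: 0.0
box xy [-0.1232 -0.105 ] z 0.2693 rpy [ 3.141 -0.004 -0.429] F box [0.41 0.72 0.09] t 6.55 j [ 0.67  0.39 -0.13  1.88  0.06  0.87 -1.48]
tgt [ 0.4478 -0.3387  0.213 ] shift [-0.002  -0.      0.0563] rot [ 0.0003 -0.0038  0.0013]
1.5 [-125.3  -82.9] tool shift -0.3 -22.1
1.3 [-128.3  -75.9] tool shift -3.3 -29.1
1.1 [-129.8  -67.8] tool shift -4.8 -37.2
0.9 [-129.4  -58.9] tool shift -4.4 -46.1
0.7 [-126.8  -49.7] tool shift -1.8 -55.3
0.5 [-121.7  -41. ] tool shift 3.3 -64.0
0.3 [-114.3  -33.5] tool shift 10.7 -71.5
0.15 [-107.3  -29.1] tool shift 17.7 -75.9
0.05 [-102.2  -26.9] tool shift 22.8 -78.1
0 [-99.5 -26. ] tool shift 25.5 -79.0
```

View pics/w4.png

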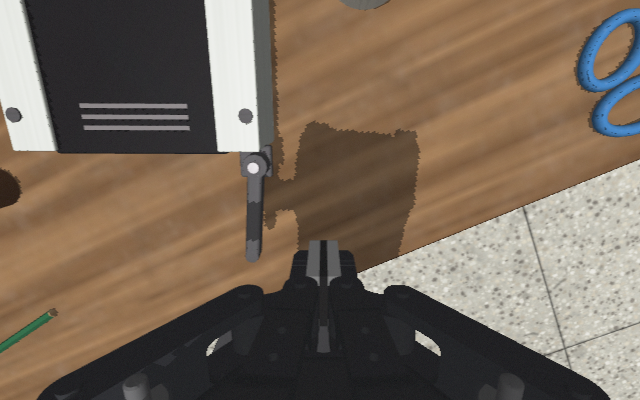

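The lid is home, with its edge level with the rails at row 152. The bar runs from (254,167) to (253,260), and the fingers at (324,250) are clear on its right. Next I descend and sweep.

Scaled: 0.0563 m / 0.4 = 0.1408, 0.04 m / 0.4 = 0.1.

```bash
echo '[[[-0.005,0,0.1],[0,0,0]],[[-0.005,0,0.1408],[0,0,0]],[[-0.005,0,0.1408],[0,0,0]],[[-0.005,0,0.1408],[0,0,0]],[[-0.005,0,0.1408],[0,0,0]]]' | python3 inch.py | grep -E "tcp|force"
echo '[[[0,-0.025,0],[0,0,0]],[[0,-0.04,0],[0,0,0]],[[-0.0025,-0.055,0],[0,0,0]],[[-0.0075,-0.0725,0],[0,0,0]],[[-0.01,-0.0825,0],[0,0,0]],[[-0.0125,-0.0925,0],[0,0,0]],[[-0.0125,-0.105,0],[0,0,0]],[[-0.01,-0.115,0],[0,0,0]],[[-0.0075,-0.1275,0],[0,0,0]],[[-0.005,-0.1375,0],[0,0,0]],[[0.0025,-0.15,0],[0,0,0]],[[0.0075,-0.16,0],[0,0,0]],[[0.0175,-0.17,0],[0,0,0]],[[0.0275,-0.1788,0],[0,0,0]],[[0.035,-0.185,0],[0,0,0]],[[0.0438,-0.19,0],[0,0,0]],[[0.0438,-0.19,0],[0,0,0]]]' | python3 inch.py
python3 -c "
from h import *
here();delta(-.1022,-.027,.213);cv2.imwrite('pics/w5.png',manip.camera('wrist')[:,:,::-1])"
```

```text
tcp_pos: [0.4475, -0.3393, 0.2139]
wrist_force: [0.0, -0.3, 0.2]
finger_force: 0.0
time_s: 8.8
tcp_pos: [0.4946, -0.2775, 0.2125]
orientation: [3.141, -0.002, -0.429]
wrist_force: [-0.9, -0.5, 0.2]
gripper_width: 0.0003
finger_force: 0.0
box xy [-0.108  -0.0298] z 0.2125 rpy [ 3.141e+00 -2.000e-03 -4.290e-01] F box [-0.64 -0.85  0.17] t 8.8 j [ 0.54  0.47 -0.13  1.91  0.09  0.76 -1.64]
tgt [ 0.501  -0.2773  0.213 ] shift [ 0.0058 -0.0028 -0.0005] rot [ 0.0007 -0.0019  0.0006]
```

View pics/w5.png

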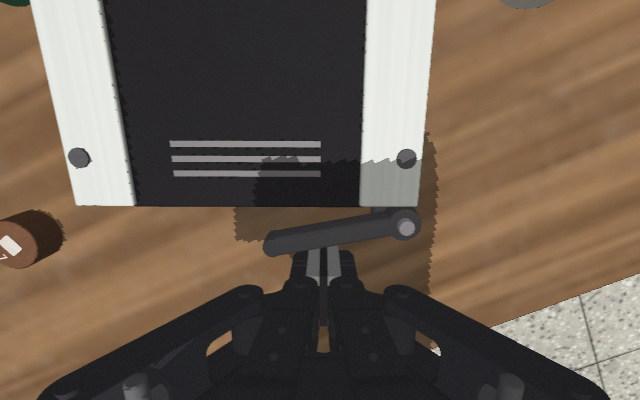

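The bar has come round from pivot (406,227) to tip (270,243), about 0.15 rad short of straight. Final push next.

Scaled: 0.0075 m / 0.4 = 0.0188, 0.006 m / 0.4 = 0.015.

```bash
echo '[[[0.005,-0.0025,0],[0,0,0]],[[0.01,-0.005,0],[0,0,0]],[[0.015,-0.0075,0],[0,0,0]],[[0.0188,-0.01,0],[0,0,0]],[[0.0188,-0.01,0],[0,0,0]]]' | python3 inch.py | grep -E "wrist"
echo '[[[0.0013,0,0],[0,0,0]],[[0.0013,0,0],[0,0,0]]]' | python3 inch.py |grep wrist; echo '[[[0.0013,0,0],[0,0,0]],[[0.0013,0,0],[0,0,0]]]' | python3 inch.py|grep wrist
python3 -c "
from h import *
here()"
```

```text
wrist_force: [-1.4, -0.3, -0.1]
wrist_force: [-0.4, 0.7, -0.1]
wrist_force: [-0.7, 0.8, -0.1]
box xy [-0.1001 -0.0262] z 0.2125 rpy [ 3.141e+00 -1.000e-03 -4.300e-01] F box [-0.96  0.4  -0.15] t 9.75 j [ 0.53  0.48 -0.13  1.89  0.09  0.77 -1.65]
```

Scaled: 0.0005 m / 0.4 = 0.0013.

```bash
for k in 1; do echo '[[[0.0013,0,0],[0,0,0]],[[0.0013,0,0],[0,0,0]]]' | python3 inch.py |grep wrist; echo '[[[0.0013,0,0],[0,0,0]],[[0.0013,0,0],[0,0,0]]]' | python3 inch.py|grep wrist;echo '[[[0.0008,0,0],[0,0,0]],[[0.0008,0,0],[0,0,0]]]' | python3 inch.py|grep wrist; done
python3 -c "
from h import *
here()"
```

```text
wrist_force: [-1.7, 0.6, 1.1]
wrist_force: [-2.8, 3.3, 2.1]
wrist_force: [-2.8, 3.6, 3.4]
box xy [-0.0994 -0.0263] z 0.2124 rpy [ 3.14e+00  1.00e-03 -4.30e-01] F box [-4.04  2.08  3.38] t 10.35 j [ 0.53  0.48 -0.13  1.89  0.09  0.78 -1.65]
```

The bar is at its stop: the force rises at the predicted -0.0994. I'll back off, lift and check.

Scaled: -0.13 m / 0.4 = -0.325, -0.08 m / 0.4 = -0.2.

```bash
echo '[[[-0.05,0,0],[0,0,0]],[[-0.125,0,0],[0,0,0]],[[-0.175,0,-0.075],[0,0,0]],[[-0.175,0,-0.2],[0,0,0]],[[-0.175,0,-0.325],[0,0,0]],[[-0.175,0,-0.325],[0,0,0]],[[-0.175,0,-0.325],[0,0,0]],[[-0.175,0,-0.325],[0,0,0]]]' | python3 inch.py
python3 - <<'E'
from h import *
a=manip.camera("wrist");t=manip.camera("top")
c=cv2.resize(t[155:290,260:425],None,fx=2.96,fy=2.96,interpolation=cv2.INTER_CUBIC)[:400]
w=a[0:200,140:460]
w=cv2.resize(w,None,fx=1.25*.8,fy=1.25*.8)
o=np.zeros((600,800,3),np.uint8);o[:c.shape[0],:c.shape[1]]=c[:, :800];o[400:,:w.shape[1]]=w[:200]
cv2.imwrite("pics/end.png",o[:,:,::-1]);print(manip.camera_model("wrist")["K"][0]);here()
E
```

```text
time_s: 11.15
tcp_pos: [0.4405, -0.2491, 0.3417]
orientation: [3.14, -0.001, -0.43]
wrist_force: [-0.2, 0.8, 0.1]
gripper_width: 0.0
finger_force: 0.0
[315.61493181   0.         323.07659518]
box xy [-0.1693 -0.0265] z 0.3409 rpy [ 3.14e+00  1.00e-03 -4.30e-01] F box [-0.7  -0.35 -0.78] t 11.25 j [ 0.56  0.21 -0.15  1.95  0.04  0.99 -1.61]
```

View pics/end.png

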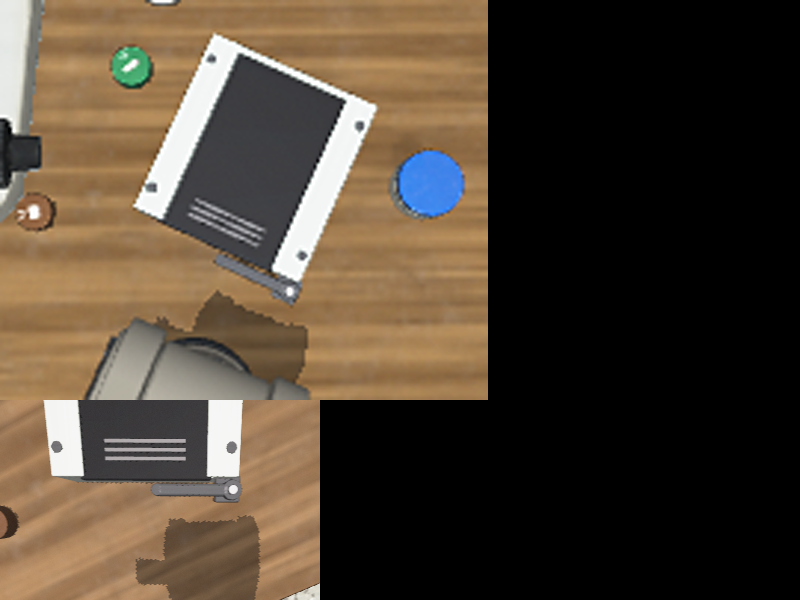

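The lid is home. The bar is level across the front, from (155,490) to (233,490) in the lower inset. The box corners, jar and samples are where they were, and the gripper is clear.

```bash
python3 -c "
from rig import manip
print(manip.finish_job())"
```

```text
the job is handed in; nothing more can be done
None
```

The lid was pushed fully home first, then the swing bar round until it lay straight across the lid's front edge. The final pictures show the box, jar and samples where they were, and the job was handed in at about 11 s.

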